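# Draw the bottom spacer from the magazine and set it on the finishing board

### The arm

A 6-joint arm with a two-finger parallel gripper is mounted at the origin on the work surface. World frame = base frame: x ahead of the robot, y to its left, z up, the work surface at z = 0. Lengths are in m, angles in rad, forces in N, time in s.
With the tool pointing down it reaches from about 0.35 to 0.975 m from the base axis. Payload 4.9 kg.
Tool frame: the origin (TCP) lies midway between the tips of the shut fingers; the grasp point (between the pads) lies 19 mm behind it; z points along the fingers, y is the line along which they close (so a half turn about z gives the same grasp; the last joint's range is limited). The gripper opens to 85 mm and grips with 20 to 120 N. Pads are 22 mm wide; open, the fingers measure 114 mm over their backs; the gripper's body (76 mm by 85 mm) begins 54 mm behind the grasp point. The pads swing forward as they close: fully open they stand 13 mm farther back than shut.
Start: joints at [-1.448, 0.053, 1.613, -0, 1.476, -0.119], TCP at [0.15, -0.607, 0.231] pointing down, gripper open.
Joint ranges: [-3.01, 3.01], [-1.01, 2.22], [0.06, 2.58], [-1.02, 4.17], [0.09, 2.62], [-3.14, 3.14]. Speed limits (rad/s): [2.57, 2.57, 3.14, 3.14, 3.14, 3.14].

### API

Orientations are given as a unit quaternion [w, x, y, z].
In Python, from bench import status, cams, workorder gives the robot as it stands.
- The arm moves only by the tool servo_tool, never from a script. Its argument "motion" is one flat list of numbers, 6 for each row, row after row: the shift along the tool's x, y, z in cm, then the turn, a rotation vector about the tool's x, y, z in rad. A call has 1 to 12 rows; each row is the pose to reach, as a shift and turn from the pose commanded when the call began, along the tool's axes at that moment; what a row does not reach only later rows make up. A row lasts 1/8 s, in which the tool goes at most 62.5 mm and 10.7 degrees, less where a joint would pass 70% of its speed; a pose out of reach is approached as far as the arm can. A call with a gripper value outside its range is refused whole. "grip" is the closure, from -1 (fully open) to 1 (shut), set as the call begins (left out, the last holds). The fingers move at their own pace and stop on an object; the grip force is fixed at half the most. Time passes only in rows, so rows that repeat a pose let the fingers close. It gives the time, the measured TCP pose, the force, the opening and the grip force at its end, in the units of the state.
- status.get_obs(): the state, without advancing time (a new reading comes with each control period).
- cams.read_camera(name): name is "scene" or "top"; returns a dict with "color" (400x640x3 uint8, red, green, blue), "fov_y" (degrees; the focal length in pixels is half the picture's height over the tangent of half this angle, whatever the lens; pixels are square), "cx", "cy" (the principal point, pixels), "extrinsics" (4x4, takes a point from camera to world coordinates). Camera axes: x right, y up, looking along -z (the intrinsics and any distortion apply to the point x, -y, -z); pixel columns grow to the right and rows downward; lengths in m; the calibration is good to about 2 mm. A picture is of the moment at which its call begins. There is no depth.
- workorder.hand_in(): hands the job in; it is judged then, once.
The state is a dict: "time_s": time; "q": joint angles; "qvel": joint speeds; "joint_torque": joint torques, N m; "eef_pos": TCP position; "orientation": TCP orientation; "wrist_force": force on the tool from outside, world axes, zero at the start; "moment": the same for the moment, N m; "grip_width": finger opening in m; "grasp_force": force on a finger pad.
Only numpy, scipy, OpenCV 4.12 (cv2) and the standard library are available. Lean on these libraries where they do the work, as an engineer would, in place of code of your own. Each camera call takes 0.05 s, during which the arm holds its last target. There are 200 camera calls.

### The job

Take the bottom plywood spacer, the one sticking out of the front slot of the blue magazine, by sliding it out so that the three above it drop down and stay in the magazine. Lay it flat, without dropping it, squarely on the empty yellow outline on the grey board, and let go. Leave the spacer that is already on the board and the roll of tape where they are.

Things in the scene. Friction and masses are not known exactly. Their poses are not given: they have to be found in the camera images.
- spacer_mid (a point): Bottom spacer, loose plywood plate 140 x 56 x 15 mm, 50 to 105 g; point at its centre, x along its length, z up. It starts in the magazine's slot, sticking out 40 to 47 mm past the front face (to the magazine's -x), underside 18 mm over the table with free air beneath the part outside; can be taken from above across its width. It slides freely along the magazine's x.
- spacer2_mid (a point): Same plywood plate as spacer, 140 x 56 x 15 mm; point at its centre, x along its length, z up. Second from the bottom; lies on spacer, drops 15 mm on to the magazine's floor when spacer is drawn out.
- spacer3_mid (a point): Same plywood plate as spacer, 140 x 56 x 15 mm; point at its centre, x along its length, z up. Third from the bottom.
- spacer4_mid (a point): Same plywood plate as spacer, 140 x 56 x 15 mm; point at its centre, x along its length, z up. Top of the stack; its top is 78 mm over the table at the start.
- magazine: Blue open box, fixed, holding the stack: 161 mm along x, 76 mm along y, 74 mm high, inside 145 x 60 mm, floor 18 mm over the table. Origin on the table under its centre. Front face at x = -80.5 mm, roughly towards the robot, with a slot from the floor to 19 mm above it for one spacer, clear once its centre is past x = -151 mm. Windows in the side and back walls.
- outline_mid (a point): Centre of the empty yellow painted outline (148 x 64 mm) on the grey board; x along its length, z up. The board is fixed, 190 mm along x, 200 mm across, 12 mm thick; this point lies on its top. The spacer's length goes along the outline's, either way round.
- bearer_mid (a point): Loose plywood spacer, 140 x 56 x 15 mm, already on the grey board, parallel to the outline, its centre 110 mm to one side of the outline's. Point at its centre. Not to be moved.
- tape_mid (a point): Green roll of tape lying flat between magazine and board, 90 mm across, 36 mm high; point at its centre. Not to be moved.
Things that resemble listed ones, but are neither listed nor needed, are in the scene too. What is shaped like the part that bears spacer_mid but green or purple is not meant.

How it is judged:
On the way:
1. the bottom spacer has been slid clear of the magazine and the other three have dropped and are still in it (x of spacer_mid in the frame of magazine below -0.145 m and x of spacer2_mid in the frame of magazine between -0.015 and 0.015 m and y of spacer2_mid in the frame of magazine between -0.012 and 0.012 m and z of spacer2_mid in the frame of magazine between 0.0205 and 0.0305 m and x of spacer3_mid in the frame of magazine between -0.015 and 0.015 m and y of spacer3_mid in the frame of magazine between -0.012 and 0.012 m and z of spacer3_mid in the frame of magazine between 0.0355 and 0.0455 m and x of spacer4_mid in the frame of magazine between -0.015 and 0.015 m and y of spacer4_mid in the frame of magazine between -0.012 and 0.012 m and z of spacer4_mid in the frame of magazine between 0.0505 and 0.0605 m), for 0.1 s.
At the end, for the whole second after the job is handed in: The spacer lies flat on the yellow outline, centred within 15 mm and aligned within 10 degrees; the other three lie flat in the magazine one thickness lower (5 mm), within 15 mm lengthways and 12 mm sideways of its middle; the spacer already on the board moved under 15 mm (horizontal distance between spacer_mid and outline_mid below 0.015 m and angle between the x axis of spacer_mid and the x axis of outline_mid, either way round below 0.17 rad and angle between spacer_mid's own z axis and vertical below 0.06 rad and z of spacer_mid in the frame of outline_mid between 0.004 and 0.011 m and x of spacer2_mid in the frame of magazine between -0.015 and 0.015 m and y of spacer2_mid in the frame of magazine between -0.012 and 0.012 m and z of spacer2_mid in the frame of magazine between 0.0205 and 0.0305 m and x of spacer3_mid in the frame of magazine between -0.015 and 0.015 m and y of spacer3_mid in the frame of magazine between -0.012 and 0.012 m and z of spacer3_mid in the frame of magazine between 0.0355 and 0.0455 m and x of spacer4_mid in the frame of magazine between -0.015 and 0.015 m and y of spacer4_mid in the frame of magazine between -0.012 and 0.012 m and z of spacer4_mid in the frame of magazine between 0.0505 and 0.0605 m and distance of bearer_mid from where it was at the start of the episode below 0.015 m); the robot touches nothing.
It fails at once if a spacer of the remaining stack is lifted more than 15 mm (z of spacer2_mid in the frame of magazine above 0.0555 m or z of spacer3_mid in the frame of magazine above 0.0705 m or z of spacer4_mid in the frame of magazine above 0.0855 m).
It fails at once if the spacer is dropped from more than 25 mm above the board (contact force between spacer and anything else below 0.001 N and z of spacer_mid in the frame of outline_mid above 0.0325 m).
It fails at once if the spacer already on the board or the tape is shifted by more than 20 mm (distance of any of bearer_mid, tape_mid from where it was at the start of the episode above 0.02 m).
It also fails if it takes over 42 s, if anything falls off the work surface, if the arm or the gripper's body presses on something with over 40 N, if the wrist force passes 120 N, or if a joint passes its speed limit or range.

## Working session

There is one attempt and no reset: what is moved stays moved. The work goes in short steps, Python scripts to look and compute and a tool call to move; the robot and the scene stay as the last step left them, time stands still between calls to the robot, and variables do not carry over. Pictures are saved under pics/ and viewed, at most 10 in all, crops included, and the job is handed in when it is done.

Besides the shell and the picture viewer there is one more tool, called after ">>>" as name(argument=value, ...) on one line, values as JSON. servo_tool: Moves the arm, as the interface text tells. Its arguments: {"type":"object","properties":{"motion":{"type":"array","items":{"type":"number"}},"grip":{"type":"number"}},"required":["motion"]}

```bash
mkdir -p pics
cat > h.py <<'E'
import numpy as np,cv2
from bench import status,cams,workorder
def snap(n,f):
    c=cams.read_camera(n); cv2.imwrite('pics/'+f+'.png',c['color'][:,:,::-1]); 
    np.savez('pics/'+f,**{k:v for k,v in c.items() if k!='color' and not isinstance(v,str)}); return c
def px2w(c,u,v,z):
    f=200/np.tan(np.radians(c['fov_y'])/2); T=np.array(c['extrinsics'])
    d=T[:3,:3]@np.array([(u-c['cx'])/f,-(v-c['cy'])/f,-1]); o=T[:3,3]
    return (o+d*(z-o[2])/d[2])[:2]
def w2px(c,p):
    f=200/np.tan(np.radians(c['fov_y'])/2); T=np.array(c['extrinsics'])
    q=T[:3,:3].T@(np.array(p)-T[:3,3]); return c['cx']-f*q[0]/q[2], c['cy']+f*q[1]/q[2]
def crop(f,x0,y0,x1,y1,s,o):
    im=cv2.imread('pics/'+f+'.png')[y0:y1,x0:x1]; cv2.imwrite('pics/'+o+'.png',cv2.resize(im,None,fx=s,fy=s,interpolation=cv2.INTER_CUBIC))
E
python3 - <<'E'
from h import *
for n in('scene','top'):
    c=snap(n,n+'0'); print({k:v for k,v in c.items() if k!='color'})
print(status.get_obs())
E
```

```text
{'fov_y': 52.59889826973322, 'cx': 325.75391011839537, 'cy': 195.86968980476055, 'extrinsics': array([[-0.88259924, -0.27187983,  0.3835361 ,  0.96191522],
       [ 0.47005013, -0.4956672 ,  0.73031972,  0.79436338],
       [-0.00845294,  0.82486083,  0.56527265,  0.70146133],
       [ 0.        ,  0.        ,  0.        ,  1.        ]])}
{'fov_y': 44.640674006575374, 'cx': 316.7657589902965, 'cy': 200.7513988466616, 'extrinsics': array([[-0.01162218,  0.98663765, -0.16251486,  0.35032614],
       [-0.99973631, -0.01468442, -0.01765434, -0.0119174 ],
       [-0.01980487,  0.16226682,  0.98654815,  1.32342884],
       [ 0.        ,  0.        ,  0.        ,  1.        ]])}
{'time_s': 0.1, 'q': array([-1.44801408e+00,  5.32701605e-02,  1.61417451e+00, -5.29916882e-05,
        1.47601742e+00, -1.19013294e-01]), 'qvel': array([ 1.49068352e-03, -2.29365872e-03, -4.29700307e-03, -1.88938400e-04,
       -2.63931286e-04,  8.43382403e-05]), 'joint_torque': array([ 3.18664543e-04, -3.94899917e+01, -3.71362674e+01, -9.54471216e-05,
        3.92136863e-03, -1.28943459e-06]), 'eef_pos': array([ 0.14956064, -0.60624671,  0.23018814]), 'orientation': array([-9.34666893e-04,  9.92700022e-01,  1.20605937e-01, -2.81359800e-05]), 'wrist_force': array([-0.85491897, -0.7518729 , -0.33925538]), 'moment': array([0.0553451 , 0.03814774, 0.06636047]), 'grasp_force': 0.0, 'grip_width': 0.08540330083870781}
```

View pics/top0.png

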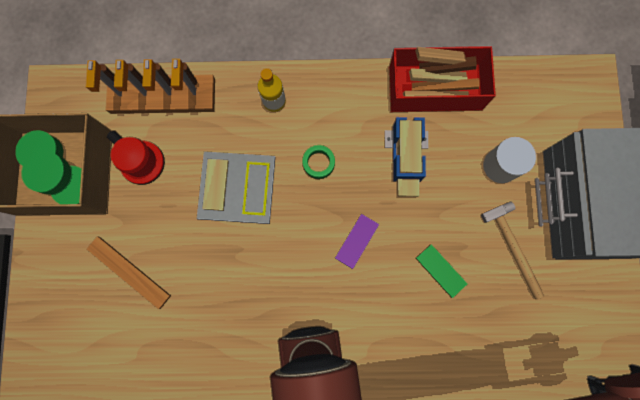

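View pics/scene0.png

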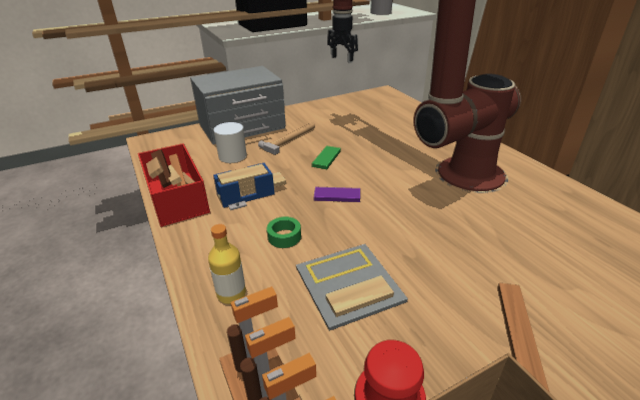

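Candidates: the plate in the magazine's slot (408,187), the bearer on the board (214,185), a purple plate (357,241) and a green plate (441,271). I choose (408,187), since it sticks out of the front of the blue magazine, and check it in a close crop.

Run:
```python
from h import *
im=cv2.imread('pics/top0.png')
a=cv2.resize(im[105:205,375:440],None,fx=6,fy=6,interpolation=cv2.INTER_CUBIC)
b=cv2.resize(im[145:230,190:280],None,fx=4.5,fy=4.5,interpolation=cv2.INTER_CUBIC)
o=np.zeros((600,795,3),np.uint8);o[:600,:390]=a;o[:b.shape[0],390:390+b.shape[1]]=b[:, :405]
cv2.imwrite('pics/c.png',o)
```

```text
(no output)
```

View pics/c.png

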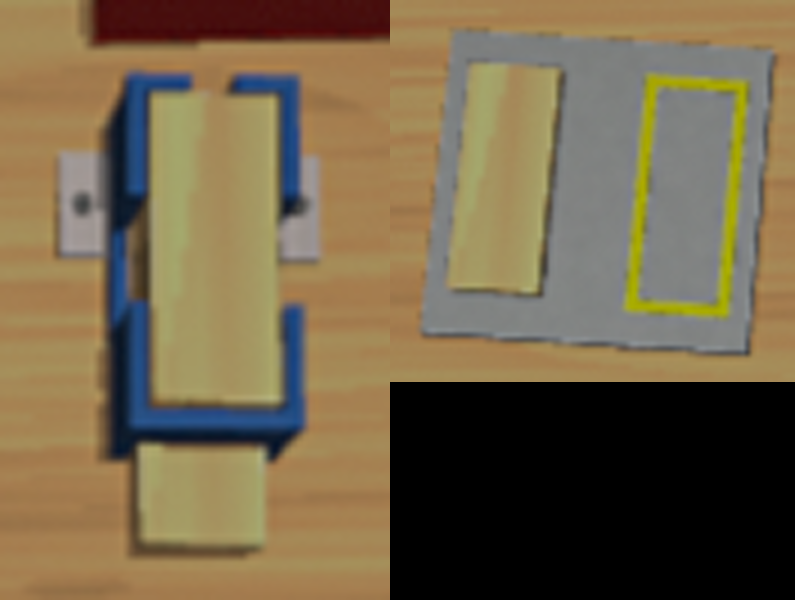

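The crop confirms it. The spacer's natural-wood front end has crop corners (138,447) to (263,545). The magazine's rim spans (127,75) to (303,430), and the outline's corners are (648,75), (748,82), (728,316) and (625,311).

```bash
cat > m.py <<'E'
from h import *
c=dict(np.load('pics/top0.npz'))
A=lambda p:(375+(p[0]+.5)/6-.5,105+(p[1]+.5)/6-.5)
B=lambda p:(190+(p[0]-390+.5)/4.5-.5,145+(p[1]+.5)/4.5-.5)
def rep(n,P,z,F):
    w=np.array([px2w(c,*F(p),z) for p in P]); print(n,w.round(4).tolist(),'mid',w.mean(0).round(4))
    for i in range(4):
        d=w[(i+1)%4]-w[i]; print('   len %.4f ang %.1f'%(np.hypot(*d),np.degrees(np.arctan2(d[1],d[0]))))
rep('rim',[(130,432),(303,430),(299,76),(127,75)],.074,A)
rep('top',[(150,405),(283,403),(279,93),(151,91)],.078,A)
rep('end',[(140,543),(264,546),(267,447),(137,447)],.033,A)
rep('outl',[(625,311),(728,316),(748,82),(648,75)],.012,B)
rep('bear',[(447,289),(541,295),(563,68),(469,62)],.027,B)
w=px2w(c,319,161.5,.036);print('tape',w)
E
python3 m.py
```

```text
rim [[0.617, -0.198], [0.6167, -0.273], [0.7772, -0.2789], [0.7791, -0.2028]] mid [ 0.6975 -0.2382]
   len 0.0750 ang -90.2
   len 0.1606 ang -2.1
   len 0.0761 ang 88.6
   len 0.1621 ang 178.3
top [[0.628, -0.2065], [0.628, -0.2641], [0.7682, -0.2688], [0.7701, -0.2125]] mid [ 0.6986 -0.238 ]
   len 0.0576 ang -90.0
   len 0.1403 ang -1.9
   len 0.0564 ang 88.0
   len 0.1422 ang 177.6
end [[0.5751, -0.2066], [0.5729, -0.2617], [0.6179, -0.2651], [0.6189, -0.2069]] mid [ 0.5962 -0.2351]
   len 0.0552 ang -92.3
   len 0.0452 ang -4.3
   len 0.0582 ang 89.1
   len 0.0438 ang 179.5
outl [[0.5336, 0.2162], [0.5296, 0.1537], [0.6747, 0.1422], [0.6802, 0.2039]] mid [0.6045 0.179 ]
   len 0.0627 ang -93.6
   len 0.1456 ang -4.5
   len 0.0620 ang 85.0
   len 0.1471 ang 175.2
bear [[0.5464, 0.321], [0.5419, 0.2643], [0.6817, 0.2535], [0.6864, 0.3113]] mid [0.6141 0.2875]
   len 0.0569 ang -94.5
   len 0.1402 ang -4.4
   len 0.0579 ang 85.3
   len 0.1404 ang 176.0
tape [0.67028702 0.00380063]
```

>>> servo_tool(motion=[4.3,-2.1,1,0,0,0.02,8.6,-4.3,2,0,0,0.05,13,-6.4,3,0,0,0.07,17.2,-8.5,4,0,0,0.1,21.5,-10.7,5,0,0,0.12,25.8,-12.8,6,0,0,0.15,30.1,-15,7,0,0,0.18,34.4,-17.1,8,0,0,0.2,39,-19.4,9,0,0,0.23,44,-22,10,0,0,0.26,49,-24.5,11,0,0,0.277,51.6,-25.6,11.5,0,0,0.277], grip=-1)

```text
time_s: 1.6
eef_pos: [0.5904, -0.2322, 0.1149]
orientation: [-0.001, 1.0, -0.016, -0.001]
wrist_force: [-0.3, -0.6, -0.2]
grip_width: 0.0857
grasp_force: 0.0
```

>>> servo_tool(motion=[0,0,0,0,0,0,0,0,0,0,0,0,0,0,0,0,0,0,0,0,0,0,0,0])

```text
time_s: 2.1
eef_pos: [0.5888, -0.2355, 0.1167]
orientation: [0.0, 1.0, -0.018, 0.0]
wrist_force: [0.7, -0.5, -0.0]
grip_width: 0.0852
grasp_force: 0.0
```

Run:
```python
from h import *
c=snap('scene','s1');t=snap('top','t1')
a=cv2.resize(cv2.imread('pics/s1.png')[110:230,180:330],None,fx=5,fy=5,interpolation=cv2.INTER_CUBIC)
cv2.imwrite('pics/c1.png',a)
o=status.get_obs();print(o['eef_pos'],o['orientation'],o['wrist_force'])
```

```text
[ 0.58902192 -0.23530647  0.1166042 ] [ 1.08142352e-04  9.99836114e-01 -1.81025191e-02  1.77148956e-04] [-0.19937542  0.83867502 -0.64463912]
```

View pics/c1.png

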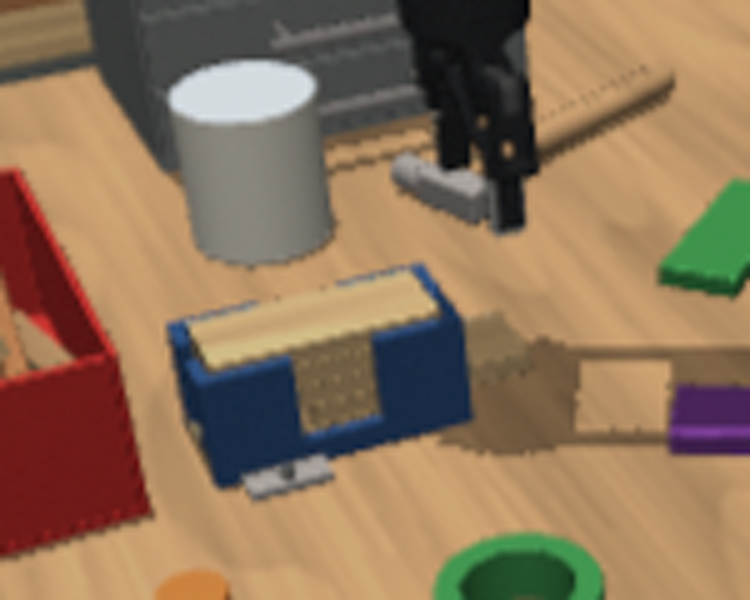

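The gripper hangs above and in front of the magazine, and the spacer's end shows at crop (495,335). I descend and grip.

>>> servo_tool(motion=[0,0,2,0,0,0,0,0,4,0,0,0,0,0,6,0,0,0,0,0,8,0,0,0,0,0,9.4,0,0,0,0,0,10,0,0,0,0,0,10,0,0,0,0,0,10,0,0,0])

```text
time_s: 3.2
eef_pos: [0.5901, -0.2351, 0.0173]
orientation: [0.0, 1.0, -0.018, 0.001]
wrist_force: [0.4, 1.2, 0.4]
grip_width: 0.0856
grasp_force: 0.0
```

>>> servo_tool(motion=[0,0,0,0,0,0,0,0,0,0,0,0,0,0,0,0,0,0,0,0,0,0,0,0,0,0,0,0,0,0,0,0,0,0,0,0,0,0,0,0,0,0,0,0,0,0,0,0], grip=1)

```text
time_s: 4.2
eef_pos: [0.5899, -0.2351, 0.0176]
orientation: [0.0, 1.0, -0.018, 0.0]
wrist_force: [-1.8, -0.2, 5.8]
grip_width: 0.0542
grasp_force: 65.6
```

>>> servo_tool(motion=[-0.5,0,0,0,0,0,-1.2,0,0,0,0,0,-2,0,0,0,0,0,-2.8,0,0,0,0,0,-3.6,0,0,0,0,0,-4.4,0,0,0,0,0,-5.2,0,0,0,0,0,-6,0,0,0,0,0,-6,0,0,0,0,0])

```text
time_s: 5.32
eef_pos: [0.5288, -0.2327, 0.0164]
orientation: [0.0, 1.0, -0.018, -0.0]
wrist_force: [-1.2, -1.1, 3.3]
grip_width: 0.0543
grasp_force: 65.4
```

>>> servo_tool(motion=[-0.7,0,0,0,0,0,-1.4,0,0,0,0,0,-2.1,0,0,0,0,0,-2.8,0,0,0,0,0,-3.5,0,0,0,0,0,-4.2,0,0,0,0,0,-4.9,0,0,0,0,0,-5.4,0,0,0,0,0,-5.4,0,0,0,0,0,-5.4,0,0,0,0,0,-5.4,0,0,0,0,0])

```text
time_s: 6.7
eef_pos: [0.4756, -0.2307, 0.0164]
orientation: [0.0, 1.0, -0.018, 0.0]
wrist_force: [1.1, -0.6, -0.7]
grip_width: 0.0543
grasp_force: 64.9
```

Run:
```python
from h import *
c=snap('scene','s2');t=snap('top','t2')
a=cv2.resize(cv2.imread('pics/s2.png')[130:220,190:350],None,fx=4.5,fy=3.3*4.5/3.3,interpolation=cv2.INTER_CUBIC)[:300,:700]
b=cv2.resize(cv2.imread('pics/t2.png')[100:250,340:520],None,fx=3.8,fy=3.8,interpolation=cv2.INTER_CUBIC)
a=cv2.resize(cv2.imread('pics/s2.png')[130:220,190:330],None,fx=2.85,fy=2.85)
b=cv2.resize(cv2.imread('pics/t2.png')[100:250,350:450],None,fx=4,fy=4,interpolation=cv2.INTER_CUBIC)
o=np.zeros((600,800,3),np.uint8);o[:,:400]=b;o[:a.shape[0],400:400+a.shape[1]]=a[:,:400];cv2.imwrite('pics/c2.png',o)
```

```text
(no output)
```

View pics/c2.png

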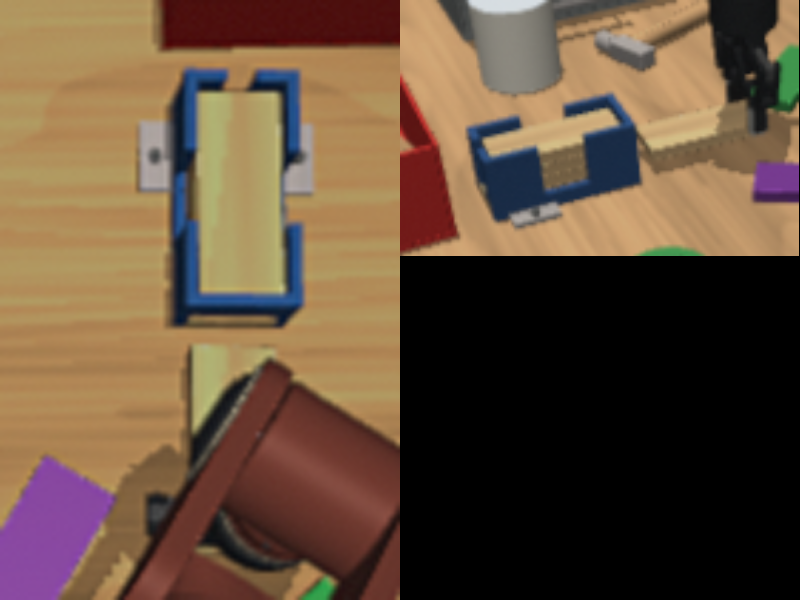

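The spacer is out, its rear edge at crop (192,346)–(275,348), and the three above have dropped level inside the magazine. I now work out where the spacer sits in the grip.

Run:
```python
from h import *
c=dict(np.load('pics/t2.npz'));o=status.get_obs()
A=lambda x,y:(350+(x+.5)/4-.5,100+(y+.5)/4-.5)
l=px2w(c,*A(191,346),.033);r=px2w(c,*A(275,348),.033);m=(l+r)/2
print(l,r,m,o['eef_pos'],o['orientation'])
yaw=-2*np.arcsin(-o['orientation'][2])*-1; yaw=2*np.arctan2(o['orientation'][2],o['orientation'][1]);print('yaw',np.degrees(yaw))
R=lambda a:np.array([[np.cos(a),-np.sin(a)],[np.sin(a),np.cos(a)]])
cen=m-R(yaw)@[.07,0]; rel=R(yaw).T@(cen-o['eef_pos'][:2]);print('cen',cen,'rel tool(x,-y)',rel)
ty=np.radians(-4.6);tgt=np.array([.6045,.179])-R(ty)@rel
d=R(yaw).T@(tgt-o['eef_pos'][:2]);print('tgt',tgt,'move tool x,y',d[0],-d[1],'turn z',yaw-ty)
```

```text
[ 0.59953418 -0.20609534] [ 0.59729526 -0.2622779 ] [ 0.59841472 -0.23418662] [ 0.47561678 -0.2307029   0.01637176] [ 1.37192989e-05  9.99846106e-01 -1.75430588e-02  7.12704714e-05]
yaw -2.0103895969010974
cen [ 0.5284578  -0.23173097] rel tool(x,-y) [0.05284456 0.00082627]
tgt [0.55175939 0.18241447] move tool x,y 0.061603286320078644 -0.4155342293124169 turn z 0.04519722787797342
```

>>> servo_tool(motion=[0,0,-1,0,0,0,0,0,-3,0,0,0,0,0,-5,0,0,0,0,0,-7,0,0,0,0,0,-7,0,0,0])

```text
time_s: 7.42
eef_pos: [0.477, -0.2317, 0.089]
orientation: [0.001, 1.0, -0.018, 0.002]
wrist_force: [0.0, -0.6, -0.1]
grip_width: 0.0541
grasp_force: 64.9
```

>>> servo_tool(motion=[0.3,-2,0,0,0,0,0.9,-6,0,0,0,0,1.5,-10,0,0,0,0.01,2.1,-14,0,0,0,0.02,2.7,-18,0,0,0,0.02,3.3,-22,0,0,0,0.03,3.9,-26,0,0,0,0.03,4.4,-30,0,0,0,0.04,5,-34,0,0,0,0.045,5.6,-38,0,0,0,0.045,6,-40.5,0,0,0,0.045,6.2,-41.6,0,0,0,0.045])

```text
time_s: 8.93
eef_pos: [0.5507, 0.1847, 0.085]
orientation: [0.0, 0.999, -0.039, -0.001]
wrist_force: [-0.1, 0.2, -0.9]
grip_width: 0.0545
grasp_force: 64.9
```

>>> servo_tool(motion=[0,0,1.5,0,0,0,0,0,3,0,0,0,0,0,4.5,0,0,0,0,0,5.5,0,0,0,0,0,5.5,0,0,0,0,0,5.5,0,0,0])

```text
time_s: 9.68
eef_pos: [0.5525, 0.1828, 0.0317]
orientation: [-0.0, 0.999, -0.04, 0.0]
wrist_force: [0.3, -0.8, -0.4]
grip_width: 0.0543
grasp_force: 64.9
```

Run:
```python
from h import *
c=snap('scene','s3');t=snap('top','t3')
a=cv2.resize(cv2.imread('pics/s3.png')[210:330,280:420],None,fx=2.85,fy=2.85,interpolation=cv2.INTER_CUBIC)
b=cv2.resize(cv2.imread('pics/t3.png')[140:240,190:290],None,fx=4,fy=4,interpolation=cv2.INTER_CUBIC)
o=np.zeros((400,800,3),np.uint8);o[:,:400]=b;o[:a.shape[0],400:400+a.shape[1]]=a[:,:400];cv2.imwrite('pics/c3.png',o)
o=status.get_obs();print(o['eef_pos'],o['orientation'])
```

```text
[0.55271542 0.18298869 0.03216623] [-1.84549156e-04  9.99195420e-01 -4.00983638e-02  7.74705094e-04]
```

View pics/c3.png

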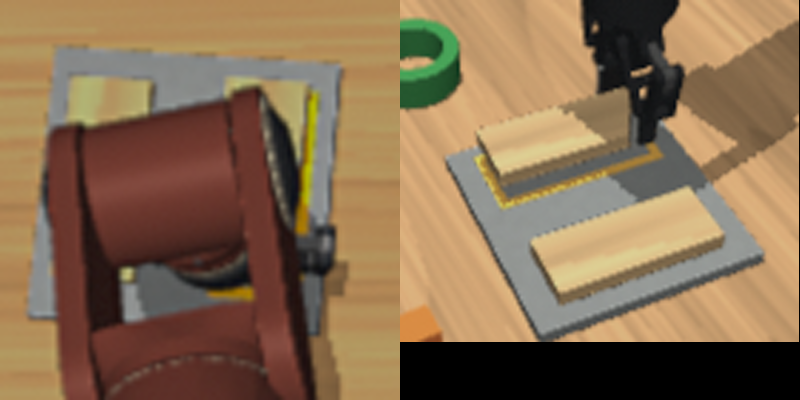

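The spacer hangs level over the outline, its far edge at left-crop (225–305,80). I lower it.

>>> servo_tool(motion=[0,0,0.7,0,0,0,0,0,1.3,0,0,0,0,0,1.7,0,0,0,0,0,1.9,0,0,0,0,0,1.9,0,0,0,0,0,1.9,0,0,0])

```text
time_s: 10.52
eef_pos: [0.5522, 0.1829, 0.0125]
orientation: [-0.0, 0.999, -0.04, 0.0]
wrist_force: [0.1, 0.5, -0.3]
grip_width: 0.0543
grasp_force: 64.9
```

>>> servo_tool(motion=[0,0,0.1,0,0,0,0,0,0.1,0,0,0,0,0,0.1,0,0,0])

```text
time_s: 10.9
eef_pos: [0.5523, 0.183, 0.0116]
orientation: [-0.0, 0.999, -0.04, 0.0]
wrist_force: [-0.7, -0.5, 1.0]
grip_width: 0.0544
grasp_force: 65.1
```

>>> servo_tool(motion=[0,0,0.1,0,0,0,0,0,0.1,0,0,0,0,0,0.1,0,0,0])

```text
time_s: 11.28
eef_pos: [0.5523, 0.1829, 0.0116]
orientation: [0.0, 0.999, -0.04, -0.0]
wrist_force: [-3.5, 0.1, 8.1]
grip_width: 0.0544
grasp_force: 65.9
```

Contact shows as an 8 N force. I open and retreat.

>>> servo_tool(motion=[0,0,0,0,0,0,0,0,0,0,0,0,0,0,0,0,0,0,0,0,0,0,0,0,0,0,0,0,0,0,0,0,0,0,0,0,0,0,0,0,0,0,0,0,0,0,0,0], grip=-1)

```text
time_s: 12.28
eef_pos: [0.552, 0.1829, 0.0103]
orientation: [-0.0, 0.999, -0.04, -0.0]
wrist_force: [0.6, 0.8, -0.6]
grip_width: 0.0858
grasp_force: 0.0
```

>>> servo_tool(motion=[0,0,-1,0,0,0,0,0,-3,0,0,0,0,0,-6,0,0,0,0,0,-10,0,0,0,-4,0,-13,0,0,0,-9,3,-15,0,0,0,-12,8,-15,0,0,0,-12,13,-15,0,0,0,-12,18,-15,0,0,0,-12,22,-15,0,0,0,-12,22,-15,0,0,0,-12,22,-15,0,0,0])

```text
time_s: 13.78
eef_pos: [0.4151, -0.0266, 0.1614]
orientation: [-0.0, 0.999, -0.04, 0.001]
wrist_force: [0.4, 1.0, -0.3]
grip_width: 0.0852
grasp_force: 0.0
```

Run:
```python
from h import *
c=snap('scene','s4');t=snap('top','t4')
a=cv2.resize(cv2.imread('pics/s4.png')[130:330,200:420],None,fx=1.8,fy=1.8,interpolation=cv2.INTER_CUBIC)
b=cv2.resize(cv2.imread('pics/t4.png')[140:240,190:290],None,fx=4,fy=4,interpolation=cv2.INTER_CUBIC)
o=np.zeros((400,800,3),np.uint8);o[:,:400]=b;o[:a.shape[0],400:400+a.shape[1]]=a[:,:400];cv2.imwrite('pics/c4.png',o)
```

```text
(no output)
```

View pics/c4.png

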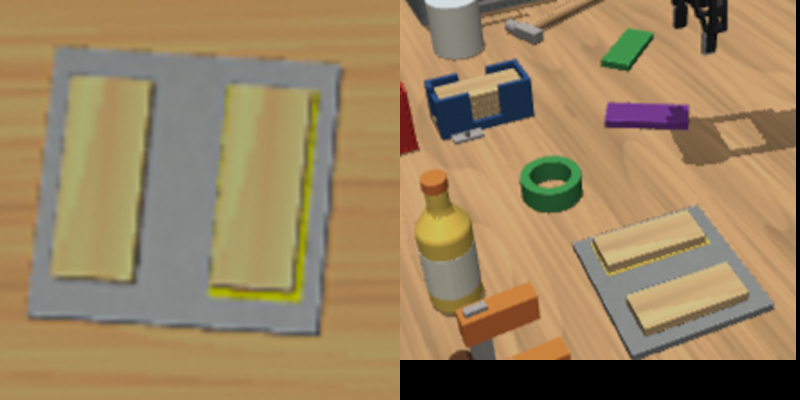

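The spacer lies flat on the outline, its top corners at (226,85), (311,90), (295,292) and (212,288). The bearer, the tape and the stack are all in place. I check the centre and hand in if it is within 9 mm.

Run:
```python
from h import *
c=dict(np.load('pics/t4.npz'))
w=px2w(c,190+261.5/4-.5,140+189.3/4-.5,.027);e=np.hypot(*(w-[.6045,.179]));print(w,e)
if e<.009: print(workorder.hand_in())
```

```text
[0.60473773 0.17902142] 0.0002386925529050625
the job is handed in; nothing more can be done
None
```

The bottom spacer was slid out and laid flat on the yellow outline, its centre under 1 mm from the outline's by camera measurement. The other three dropped and stayed in the magazine, the bearer and tape look unmoved in the last pictures, and I handed the job in at about 14 s of the 42 s; the hand-in returned no verdict.

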